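Count washers through the gate into the drop slot

TASK

Sweep the three loose steel washers across the counting tray with your fingertips, through the narrow gate and into the drop slot behind it, one at a time so they can be counted: each washer must have dropped before the next goes through. Push them along the tray floor, never pick one up, and leave the drill chuck, battery pack and spanner around the tray undisturbed. Finish with all three washers down in the slot.

Things in the scene. Friction and masses are not known exactly. Their poses are not given: they have to be found in the camera images.
- tray: fixed raised blue counting tray, black rubber floor. Origin on the bench (z = 0) under the work area; z up, +y towards the gate. In this frame, mm: flat floor at z = 70, inside x -120 to 120, y -120 to 100; walls 6 thick, tops at z = 92. Two straight 45-degree guide walls form a funnel, inner faces from (+-120, 3) to (+-23, 100), up to the gate
- gate (a point): middle of the gate, a 46 mm wide gap between the guide walls' ends, at floor level: tray frame (0, 100, 70) mm; axes as the tray's, +y leads into the slot. The floor ends here in a square edge: a washer whose centre is pushed about 7 mm past it tips and falls into the slot by itself, so the fingers need not enter
- slot (a point): centre of the bottom of the open-topped drop slot behind the gate: tray frame (0, 135, 4) mm; axes as the tray's. The slot spans x -23 to 23, y 100 to 170 mm in the tray frame, 66 mm deep below the tray floor, its walls up to z = 92 mm (the end wall is clear)
- washer_a_center (a point): one of three identical loose steel washers (thick discs, 32 mm across, 8 mm thick, 45 g nominal, dark 15 mm bore mark), lying flat on the tray floor at the start. The point is its centre, half-way up. It starts at tray-frame x -68 to -45 mm, y -65 to -10 mm, and at least 37 mm from the centre of any other washer.
- washer_b_center (a point): one of three identical loose steel washers (thick discs, 32 mm across, 8 mm thick, 45 g nominal, dark 15 mm bore mark), lying flat on the tray floor at the start. The point is its centre, half-way up. It starts at tray-frame x -8 to 8 mm, y -65 to -10 mm, and at least 37 mm from the centre of any other washer.
- washer_c_center (a point): one of three identical loose steel washers (thick discs, 32 mm across, 8 mm thick, 45 g nominal, dark 15 mm bore mark), lying flat on the tray floor at the start. The point is its centre, half-way up. It starts at tray-frame x 45 to 68 mm, y -65 to -10 mm, and at least 37 mm from the centre of any other washer.
- chuck: bystander: loose drill chuck standing on the bench beyond the tray's gate end, on the +x side of the drop slot, 43 mm across, 62 mm tall; origin at the centre of its underside
- battery: bystander: loose black tool battery pack, 75 x 110 mm, 60 mm tall, on the bench behind the tray's rear (-y) wall; origin at the centre of its underside
- spanner: bystander: loose steel spanner, about 150 mm long, lying flat on the bench on the tray's -x side; origin in its middle on the underside, its length along its x axis

How it is judged:
By the outcome, as a careful person would: the job done as asked, in the order asked, and still so for the second after the job is handed in, with the robot touching nothing.
It also fails if it takes over 54 s, if anything falls off the work surface, if the arm or the gripper's body presses on something with over 40 N, if the wrist force passes 120 N, or if a joint passes its speed limit or range.

ROBOT

A 6-joint arm with a two-finger parallel gripper is mounted at the origin on the work surface. World frame = base frame: x ahead of the robot, y to its left, z up, the work surface at z = 0. Lengths are in m, angles in rad, forces in N, time in s.
With the tool pointing down it reaches from about 0.275 to 0.75 m from the base axis. Payload 10.2 kg.
Tool frame: the origin (TCP) lies midway between the tips of the shut fingers; the grasp point (between the pads) lies 19 mm behind it; z points along the fingers, y is the line along which they close (so a half turn about z gives the same grasp; the last joint's range is limited). The gripper opens to 85 mm and grips with 20 to 120 N. Pads are 22 mm wide; open, the fingers measure 114 mm over their backs; the gripper's body (76 mm by 85 mm) begins 54 mm behind the grasp point. The pads swing forward as they close: fully open they stand 13 mm farther back than shut.
Start: joints at [-0.223, 0.313, 1.498, -0, 1.331, -0.223], TCP at [0.525, -0, 0.231] pointing down, gripper open.
Joint ranges: [-2.94, 2.94], [-0.97, 2.17], [0.19, 2.56], [-1.23, 4.37], [0.02, 3.11], [-2.88, 2.88]. Speed limits (rad/s): [2.39, 2.39, 3.01, 3.14, 3.14, 3.14].

INTERFACE

Orientations are given as a unit quaternion [x, y, z, w].
In Python, from station import bot, optics gives the robot as it stands.
- The arm moves only by the tool play_rows, never from a script. Its argument "commands" is a list of rows, each a list of 7 numbers: the shift along the world's x, y, z in mm, then the turn, a rotation vector about the world's x, y, z in degrees, then the opening in per cent of the stroke, from 0 (shut) to 100 (fully open). In form: [[dx, dy, dz, ax, ay, az, fingers], ...]. A call has 1 to 8 rows; each row shifts and turns the commanded pose from where the row before left it; what a row does not reach is not made up. A row lasts 1/12 s, in which the tool goes at most 41.7 mm and 7.16 degrees, less where a joint would pass 70% of its speed; a pose out of reach is approached as far as the arm can. A call is refused whole if a number of a shift passes 41.7 or a number of a turn 7.16, either way. A call with a gripper value outside its range is refused whole. The fingers move at their own pace and stop on an object; the grip force is fixed at half the most. Time passes only in rows, so rows that do not move let the fingers close. It gives the time, the measured TCP pose, the force, the opening and the grip force at its end, in the units of the state.
- bot.get_state(): the state, without advancing time (a new reading comes with each control period).
- optics.capture(name): name is "scene" or "side" or "wrist"; returns a dict with "img" (400x640x3 uint8, red, green, blue), "fov_y" (degrees; the focal length in pixels is half the picture's height over the tangent of half this angle, whatever the lens; pixels are square), "cx", "cy" (the principal point, pixels), "D" ([k1, k2, p1, p2, k3] as OpenCV has them; the pictures are not rectified), "cam_to_world" (4x4, takes a point from camera to world coordinates); the wrist camera has in their place "mount" (4x4, takes a point from camera to tool coordinates, whose origin is the TCP and whose axes are the flange's). Camera axes: x right, y up, looking along -z (the intrinsics and any distortion apply to the point x, -y, -z); pixel columns grow to the right and rows downward; lengths in m; the calibration is good to about 2 mm. A picture is of the moment at which its call begins: read the wrist's pose just before it. There is no depth.
- bot.close_job(): hands the job in; it is judged then, once.
The state is a dict: "t": time; "joint_positions": joint angles; "qd": joint speeds; "joint_torque": joint torques, N m; "ee_pos": TCP position; "eef_rot": TCP orientation; "force": force on the tool from outside, world axes, zero at the start; "wrist_torque": the same for the moment, N m; "opening": opening from 0.0 (shut) to 1.0 (fully open); "gripper_force": force on a finger pad.
Only numpy, scipy, OpenCV 4.12 (cv2) and the standard library are available. Lean on these libraries where they do the work, as an engineer would, in place of code of your own. Each camera call takes 0.05 s, during which the arm holds its last target. There are 200 camera calls.

## Working session

There is one attempt and no reset: what is moved stays moved. The work goes in short steps, Python scripts to look and compute and a tool call to move; the robot and the scene stay as the last step left them, time stands still between calls to the robot, and variables do not carry over. Pictures are saved under pics/ and viewed, at most 10 in all, crops included, and the job is handed in when it is done.

Besides the shell and the picture viewer there is one more tool, called as name([rows], argument=value, ...), one row to a line, values as JSON. play_rows: Moves the arm, as the interface text tells. Its arguments: {"type":"object","properties":{"commands":{"type":"array","items":{"type":"array","items":{"type":"number"}}}},"required":["commands"]}

```bash
mkdir -p pics; python3 - <<'E'
from station import bot, optics
import cv2,pickle
s=bot.get_state();print(s['t'],s['ee_pos'],s['eef_rot'],s['opening'],s['force'])
d={}
for n in ['scene','wrist']:
    c=optics.capture(n);d[n]=c
    cv2.imwrite(f'pics/{n}0.png',c['img'][:,:,::-1])
    print(n,{k:v for k,v in c.items() if k!='img'})
pickle.dump((s,d),open('d0.pkl','wb'))
E
```

```text
0.0 [5.24738875e-01 4.87286836e-05 2.30741238e-01] [ 7.07102083e-01  7.07111192e-01 -3.47598977e-04 -5.35027221e-04] 1.0007709625641343 [0.34969464 0.52065816 1.07894567]
scene {'fov_y': 45.34342829616173, 'cx': 312.40585259672133, 'cy': 208.53342652956832, 'D': array([-0.07386449,  0.        ,  0.        ,  0.        ,  0.        ]), 'cam_to_world': array([[-0.68829418, -0.59267906,  0.41830927,  0.86499816],
       [ 0.72531871, -0.55207403,  0.41125058,  0.31116587],
       [-0.01280193,  0.58646893,  0.80987055,  0.72508216],
       [ 0.        ,  0.        ,  0.        ,  1.        ]])}
wrist {'fov_y': 67.78580704464534, 'cx': 321.33268998238606, 'cy': 205.3206097246318, 'D': array([-0.02022473,  0.        ,  0.        ,  0.        ,  0.        ]), 'mount': array([[-8.94218962e-04,  9.57322326e-01,  2.89021046e-01,
         7.31718462e-02],
       [ 9.99999489e-01,  9.92220461e-04, -1.92568309e-04,
        -9.68482845e-04],
       [-4.71122537e-04,  2.89020726e-01, -9.57322724e-01,
        -1.42411516e-01],
       [ 0.00000000e+00,  0.00000000e+00,  0.00000000e+00,
         1.00000000e+00]])}
```

View pics/scene0.png

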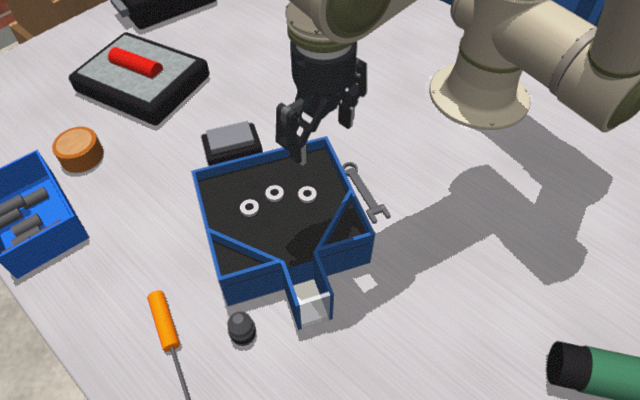

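View pics/wrist0.png

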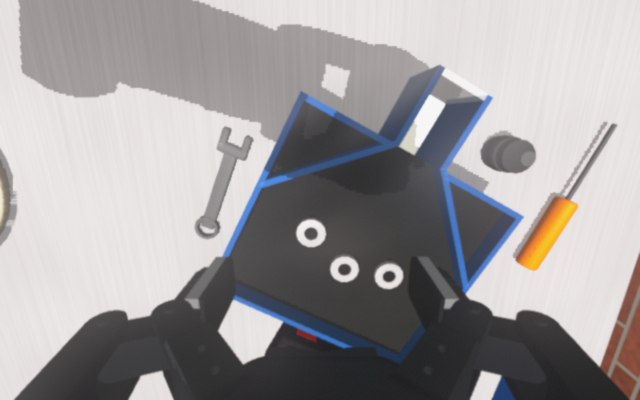

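The scene view shows the washers near (249,207), (274,192) and (307,194), with the gate and slot around (312,290). In the wrist view the washers are near (311,233), (344,268) and (389,276), and the gate is near (420,158). Next I'll fit the tray pose.

```bash
cat > h.py <<'E'
import numpy as np,cv2
from scipy.spatial.transform import Rotation as R
from scipy.optimize import least_squares
def setup(c,s):
    f=200/np.tan(np.radians(c['fov_y']/2));K=np.array([[f,0,c['cx']],[0,f,c['cy']],[0,0,1]])
    if 'mount' in c:
        T=np.eye(4);T[:3,:3]=R.from_quat(s['eef_rot']).as_matrix();T[:3,3]=s['ee_pos'];T=T@c['mount']
    else: T=c['cam_to_world']
    return K,np.array(c['D']),T
def ray(c,s,px,z):
    K,D,T=setup(c,s);u=cv2.undistortPoints(np.float64(px).reshape(-1,1,2),K,D)[:,0]
    d=np.c_[u[:,0],-u[:,1],-np.ones(len(u))]@T[:3,:3].T;o=T[:3,3]
    return o+d*((z-o[2])/d[:,2])[:,None]
def proj(c,s,P):
    K,D,T=setup(c,s);p=(np.asarray(P)-T[:3,3])@T[:3,:3]
    return cv2.projectPoints(p*[1,-1,-1],np.zeros(3),np.zeros(3),K,D)[0][:,0]
def washers(c,box):
    x0,y0,x1,y1=box;g=c['img'].min(2);m=np.zeros_like(g);m[y0:y1,x0:x1]=(g[y0:y1,x0:x1]>120)
    cs,_=cv2.findContours(m,cv2.RETR_EXTERNAL,cv2.CHAIN_APPROX_NONE)
    return [cv2.minEnclosingCircle(k)[0] if 0 else cv2.fitEllipse(k)[0] for k in cs if cv2.contourArea(k)>60]
E
python3 - <<'E'
from h import *;import pickle
s,d=pickle.load(open('d0.pkl','rb'))
obs={'scene':[((193,172),(126,-126,92)),((324,138),(-126,-126,92)),((373,234),(-126,106,92))],
'wrist':[((303,93),(-126,106,92)),((522,216),(126,106,92)),((397,145),(-23,100,92)),((445,172),(23,100,92)),((402,358),(126,-126,92))]}
def tw(p,P):
    c,q=np.cos(p[2]),np.sin(p[2]);P=np.array(P)/1000
    return np.c_[p[0]+c*P[:,0]-q*P[:,1],p[1]+q*P[:,0]+c*P[:,1],P[:,2]]
def res(p):
    return np.concatenate([(proj(d[n],s,tw(p,[o[1] for o in obs[n]]))-[o[0] for o in obs[n]]).ravel() for n in obs])
best=min((least_squares(res,[.5,0,a],loss='soft_l1',x_scale=[.01,.01,.05]) for a in np.arange(0,6.3,.8)),key=lambda r:r.cost)
p=best.x;print(p,np.degrees(p[2]),res(p).round(1))
W={'scene':washers(d['scene'],(225,175,330,222)),'wrist':washers(d['wrist'],(280,205,410,300))}
for n in W:
    w=ray(d[n],s,W[n],.078);c,q=np.cos(p[2]),np.sin(p[2]);e=w[:,:2]-p[:2]
    print(n,np.round(W[n]),w.round(4)[:,:2],(1000*np.c_[c*e[:,0]+q*e[:,1],-q*e[:,0]+c*e[:,1]]).round(1))
np.save('tray.npy',p)
print('gate',tw(p,[(0,100,70),(0,135,70)]))
E
```

```text
[ 0.56892079 -0.05639395  5.79572178] 332.0703974681326 [-2.7 -3.4  1.8 -3.8  2.1  0.4 -0.3 -4.4  4.5 -1.2  1.   4.6 -6.3  0.4
  0.5 18.2]
scene [[249. 207.]
 [307. 193.]
 [274. 192.]] [[ 0.6004 -0.0983]
 [ 0.5137 -0.0469]
 [ 0.5504 -0.0896]] [[ 47.4 -22.3]
 [-53.2 -17.4]
 [ -0.8 -38. ]]
wrist [[388. 276.]
 [344. 269.]
 [311. 233.]] [[ 0.5986 -0.098 ]
 [ 0.5488 -0.089 ]
 [ 0.5122 -0.0464]] [[ 45.7 -22.8]
 [ -2.5 -38.3]
 [-54.8 -17.7]]
gate [[0.61575943 0.03195843 0.07      ]
 [0.63215295 0.06288176 0.07      ]]
```

```bash
python3 - <<'E'
from h import *;import pickle
s,d=pickle.load(open('d0.pkl','rb'))
a=cv2.resize(d['wrist']['img'][50:290,220:540],None,fx=2.5,fy=2.5,interpolation=cv2.INTER_CUBIC)
cv2.imwrite('pics/z1.png',a[:,:,::-1])
a=cv2.resize(d['scene']['img'][125:335,180:390],None,fx=2.8,fy=2.8,interpolation=cv2.INTER_CUBIC)
cv2.imwrite('pics/z2.png',a[:,:,::-1])
E
```

```text
(no output)
```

View pics/z1.png

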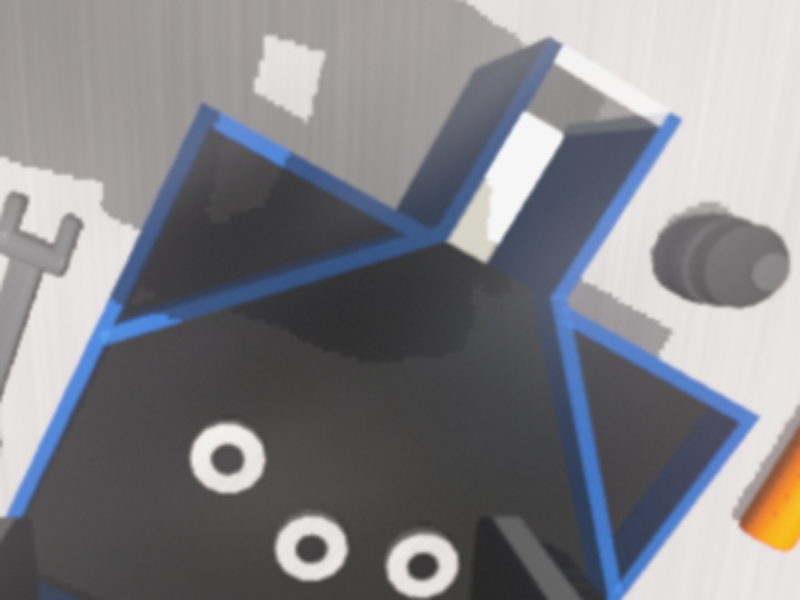

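View pics/z2.png

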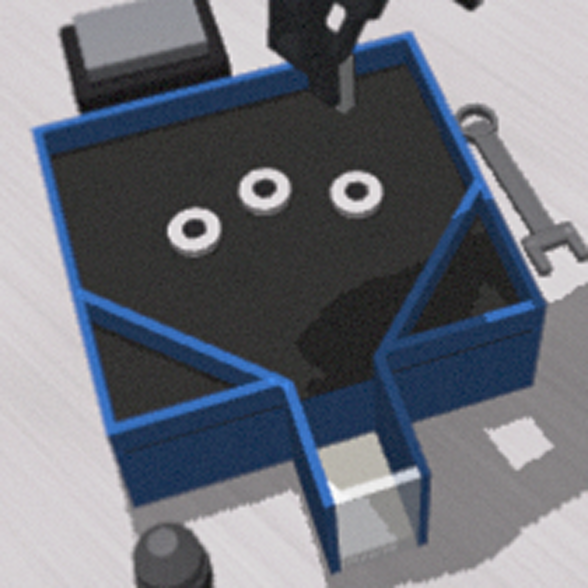

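```bash
python3 - <<'E'
from h import *;import pickle
s,d=pickle.load(open('d0.pkl','rb'))
obs={'scene':[((192.5,171.4),(126,-126,92)),((326.4,136.8),(-126,-126,92)),((374.6,233.2),(-126,'F',92)),((219.3,279.3),(126,'F',92)),((283.6,261.4),(23,100,92)),((315,252.5),(-23,100,92)),((297.9,305.4),(29,'S',92)),((332.9,294.6),(-29,'S',92))],
'wrist':[((301.2,91.2),(-126,'F',92)),((523.6,216.8),(126,'F',92)),((396.4,145.2),(-23,100,92)),((440,170),(23,100,92)),((439.6,65.6),(-29,'S',92)),((492,97.6),(29,'S',92))]}
def tw(p,P):
    c,q=np.cos(p[2]),np.sin(p[2]);P=np.array([[{'F':p[3]*1000,'S':p[4]*1000}.get(v,v) for v in r] for r in P],float)/1000
    return np.c_[p[0]+c*P[:,0]-q*P[:,1],p[1]+q*P[:,0]+c*P[:,1],P[:,2]]
def run(ns):
    def res(p): return np.concatenate([(proj(d[n],s,tw(p,[o[1] for o in obs[n]]))-[o[0] for o in obs[n]]).ravel() for n in ns])
    r=least_squares(res,[.568,-.056,5.796,.106,.17],loss='soft_l1',x_scale=[.01,.01,.05,.01,.01])
    p=r.x;print(ns,p.round(4),np.degrees(p[2]),res(p).round(1));return p
for ns in (['scene'],['wrist'],['scene','wrist']):p=run(ns)
W={'scene':washers(d['scene'],(225,175,330,222)),'wrist':washers(d['wrist'],(280,205,410,300))}
for n in W:
    w=ray(d[n],s,W[n],.078);c,q=np.cos(p[2]),np.sin(p[2]);e=w[:,:2]-p[:2]
    print(n,(1000*np.c_[c*e[:,0]+q*e[:,1],-q*e[:,0]+c*e[:,1]]).round(1))
np.save('tray.npy',p)
E
```

```text
['scene'] [ 0.5708 -0.0501  5.7982  0.0972  0.1751] 332.21223527168746 [-1.  -0.2  0.9 -0.5  0.7 -0.4 -1.   0.3  1.6  0.  -1.   0.3 -1.5  0.6
  1.7 -0.7]
['wrist'] [ 0.5692 -0.0534  5.7949  0.1003  0.176 ] 332.02502754781256 [-1.  -0.3  0.2  0.1  2.3  1.2 -0.5 -0.6 -0.4 -0.6  0.6  0.8]
['scene', 'wrist'] [ 0.5699 -0.0523  5.7959  0.0992  0.1753] 332.07905543128106 [-1.2 -1.3  0.6 -1.2  0.4 -0.4 -1.3 -0.   0.9 -1.2 -1.8 -0.8 -2.3 -0.7
  0.8 -1.8 -1.  -0.3  0.3 -0.1  3.   0.   0.2 -1.8 -0.2 -1.1  0.9  0.2]
scene [[ 48.4 -26.3]
 [-52.2 -21.5]
 [  0.2 -42. ]]
wrist [[ 46.7 -26.9]
 [ -1.5 -42.3]
 [-53.8 -21.8]]
```

play_rows([
  [1, -15.2, -10, 0, 0, -3.5, 16],
  [1, -15.2, -10, 0, 0, -3.5, 16],
  [1, -15.2, -10, 0, 0, -3.5, 16],
  [1, -15.2, -10, 0, 0, -3.5, 16],
  [1, -15.2, -10, 0, 0, -3.5, 16],
  [1, -15.2, -10, 0, 0, -3.5, 16],
  [1, -15.2, -10, 0, 0, -3.5, 16],
  [1, -15.2, -10, 0, 0, -3.5, 16],
])

```text
t: 0.77
ee_pos: [0.5328, -0.1223, 0.1505]
eef_rot: [0.858, 0.514, -0.0, -0.0]
force: [0.7, -0.5, -0.1]
opening: 0.164
gripper_force: 0.0
```

```bash
cat > w.py <<'E'
from h import *;from station import bot,optics
import sys
p=np.load('tray.npy');c,q=np.cos(p[2]),np.sin(p[2])
def t2w(t): return 1000*p[:2]+[c*t[0]-q*t[1],q*t[0]+c*t[1]]
def w2t(w): e=1000*(np.asarray(w)[...,:2]-p[:2]);return np.stack([c*e[...,0]+q*e[...,1],-q*e[...,0]+c*e[...,1]],-1)
def tcp():
    s=bot.get_state();x=R.from_quat(s['eef_rot']).as_matrix()
    h=np.degrees(np.arctan2(x[0,0],x[1,0]))+np.degrees(p[2])-360  # heading, + = towards tray +x
    print('t',round(s['t'],2),'tray',w2t(s['ee_pos']).round(1),'z',round(s['ee_pos'][2]*1000,1),'head',h.round(1),'tilt',x[:,2].round(3),'F',s['force'].round(1),'op',round(s['opening'],3));return s
def look(cam,name=None,z=.078):
    s=tcp();cc=optics.capture(cam)
    if name: cv2.imwrite('pics/'+name,cc['img'][:,:,::-1])
    g=cc['img'].min(2);m=(g>120).astype(np.uint8);cs,_=cv2.findContours(m,cv2.RETR_EXTERNAL,cv2.CHAIN_APPROX_NONE)
    for k in cs:
        if 60<cv2.contourArea(k)<6000 and len(k)>5:
            e=cv2.fitEllipse(k)[0];t=w2t(ray(cc,s,[e],z))[0]
            if abs(t[0])<122 and -122<t[1]<115: print('blob',np.round(e),t.round(1),cv2.contourArea(k))
    return s
def legs(pts):  # from now: list of (tray x,y, heading, z)->world deltas
    s=bot.get_state();x=R.from_quat(s['eef_rot']).as_matrix()
    cur=np.r_[1000*s['ee_pos']];h=np.degrees(np.arctan2(x[0,0],x[1,0]))+np.degrees(p[2])-360
    for a in pts:
        w=np.r_[t2w(a[:2]),a[3]];print('->',a,'d',(w-cur).round(1),'az',round(h-a[2],1));cur=w;h=a[2]
E
python3 - <<'E'
from w import *
look('wrist','w1.png')
legs([(-.7,-80,0,73),(-.7,81.6,0,73)])
E
```

```text
t 0.77 tray [ -0.  -79.2] z 150.5 head 0.3 tilt [-0.001  0.    -1.   ] F [ 0.7 -0.5 -0.1] op 0.164
blob [321. 167.] [ -1.  -42.4] 1343.0
blob [388. 145.] [ 47.4 -26.9] 1462.5
blob [247. 139.] [-52.8 -21.8] 1491.0
-> (-0.7, -80, 0, 73) d [ -0.4   1.6 -75.5] az 0.6
-> (-0.7, 81.6, 0, 73) d [ 75.7 142.8   0. ] az 0
```

View pics/w1.png

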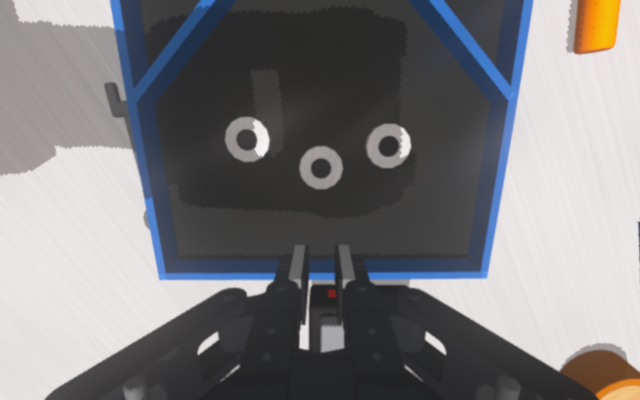

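The wrist view shows the washers at (247,139), (321,167) and (388,145), and the half-shut fingertips around (300–340,260) behind B. All three positions agree with the earlier measurements.

play_rows([
  [0, 0, -25, 0, 0, 0, 16],
  [0, 0, -25, 0, 0, 0, 16],
  [0, 0, -20, 0, 0, 0, 16],
  [0, 0, -7, 0, 0, 0, 16],
  [4.2, 9.1, 0, 0, 0, 0, 16],
  [4.7, 8.8, 0, 0, 0, 0, 16],
  [4.7, 8.8, 0, 0, 0, 0, 16],
  [4.7, 8.8, 0, 0, 0, 0, 16],
])

```text
t: 1.48
ee_pos: [0.5525, -0.085, 0.0756]
eef_rot: [0.857, 0.515, 0.001, 0.001]
force: [0.9, -1.1, 0.1]
opening: 0.164
gripper_force: 0.2
```

```bash
python3 - <<'E'
from w import *
look('wrist','w2.png')
legs([(0,82,0,73)])
E
```

```text
t 1.48 tray [ -0.1 -37. ] z 75.6 head 0.0 tilt [ 0.002 -0.001 -1.   ] F [ 0.9 -1.1  0.1] op 0.164
blob [414. 243.] [ 47.  -26.7] 2504.5
blob [218. 234.] [-53.2 -21.4] 2612.5
blob [321. 217.] [ -0.6 -12.5] 2762.0
-> (0, 82, 0, 73) d [ 55.4 103.8  -2.5] az -0.0
```

View pics/w2.png

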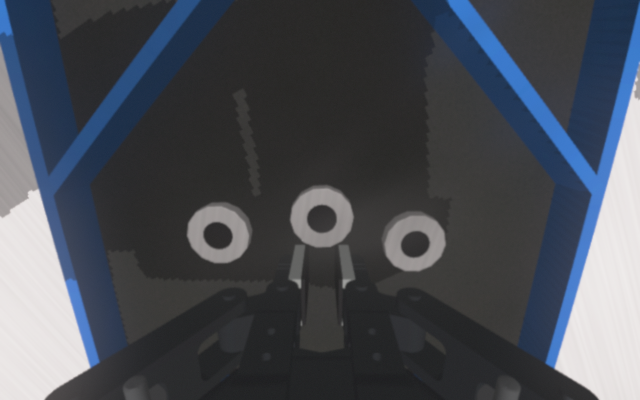

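B is seated in the cradle at (321,217), with its centre about 24.5 mm ahead of the TCP. I'll push on and drop the tips 2 mm.

play_rows([
  [4.7, 8.8, -1, 0, 0, 0, 16],
  [4.7, 8.8, -1, 0, 0, 0, 16],
  [4.7, 8.8, 0, 0, 0, 0, 16],
  [4.7, 8.8, 0, 0, 0, 0, 16],
  [4.7, 8.8, 0, 0, 0, 0, 16],
  [4.7, 8.8, 0, 0, 0, 0, 16],
  [4.7, 8.8, 0, 0, 0, 0, 16],
  [4.7, 8.8, 0, 0, 0, 0, 16],
])

```text
t: 2.2
ee_pos: [0.5894, -0.0148, 0.0723]
eef_rot: [0.857, 0.515, -0.0, -0.0]
force: [-0.6, -0.5, 0.8]
opening: 0.161
gripper_force: 0.3
```

```bash
python3 - <<'E'
from w import *
look('wrist')
legs([(0,82,0,73)])
E
```

```text
t 2.2 tray [-0.4 42.3] z 72.3 head 0.1 tilt [-0.  0. -1.] F [-0.6 -0.5  0.8] op 0.161
blob [321. 218.] [-1.  67.6] 2883.0
-> (0, 82, 0, 73) d [18.4 33.5  0.7] az 0.0
```

play_rows([
  [4.0, 7.2, 0, 0, 0, 0, 16],
  [4.0, 7.2, 0, 0, 0, 0, 16],
  [4.0, 7.2, 0, 0, 0, 0, 16],
  [4.0, 7.2, 0, 0, 0, 0, 16],
  [3.2, 6.0, 0, 0, 0, 0, 16],
  [0, 0, 0, 0, 0, 0, 16],
  [0, 0, 0, 0, 0, 0, 16],
])

```text
t: 2.83
ee_pos: [0.6081, 0.0194, 0.0722]
eef_rot: [0.857, 0.515, -0.0, -0.0]
force: [-1.2, 0.5, 0.0]
opening: 0.162
gripper_force: 0.0
```

```bash
python3 - <<'E'
from w import *
look('wrist','w3.png')
E
```

```text
t 2.83 tray [ 0.2 81.3] z 72.2 head 0.1 tilt [-0.  0. -1.] F [-1.2  0.5  0. ] op 0.162
```

View pics/w3.png

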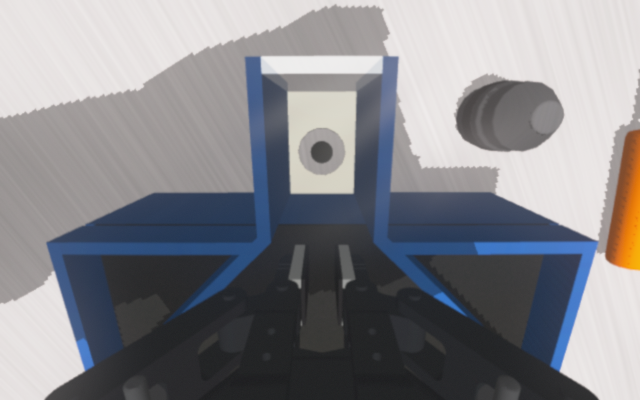

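Washer B lies flat at the bottom of the slot at (321,150). Next is A.

play_rows([
  [-4.7, -8.8, 20, 0, 0, 0, 16],
  [-17, -11, 20, 0, 0, -4.5, 16],
  [-17.7, -11, 0, 0, 0, -4.5, 16],
  [-17.7, -11, 0, 0, 0, -4.5, 16],
  [-17.7, -11, 0, 0, 0, -4.5, 16],
  [-17.7, -11, 0, 0, 0, -4.5, 16],
  [-17.7, -11, 0, 0, 0, -4.5, 16],
  [-17.7, -11, 0, 0, 0, -4.5, 16],
])

```text
t: 3.55
ee_pos: [0.4791, -0.0674, 0.1124]
eef_rot: [0.965, 0.261, 0.0, 0.0]
force: [0.3, -0.8, 0.1]
opening: 0.162
gripper_force: 0.0
```

```bash
python3 - <<'E'
from w import *
look('wrist')
h=np.radians(31.5);u=np.array([np.sin(h),np.cos(h)])
A=np.array([-53,-21.6])
legs([(*(A-38*u).round(1),31.5,72.5),(*(np.array([0,65])-25.4*u).round(1),31.5,72.5),(0,65-25.4,0,72.5),(0,82,0,72.5)])
E
```

```text
t 3.55 tray [-73.2 -55.9] z 112.4 head 31.8 tilt [ 0. -0. -1.] F [ 0.3 -0.8  0.1] op 0.162
blob [320. 173.] [-53.1 -21.8] 1974.5
blob [477.  87.] [ 47.2 -26.9] 2614.5
-> (np.float64(-72.9), np.float64(-54.0), 31.5, 72.5) d [  3.4   2.6 -39.7] az 0.7
-> (np.float64(-13.3), np.float64(43.3), 31.5, 72.5) d [98.2 58.1  0. ] az 0.0
-> (0, 39.6, 0, 72.5) d [10.  -9.5  0. ] az 31.5
-> (0, 82, 0, 72.5) d [19.9 37.5  0. ] az 0
```

play_rows([
  [0.5, 0.5, -20, 0, 0, 0, 16],
  [0, 0, -20, 0, 0, 0, 16],
  [8.9, 5.4, 0, 0, 0, 0, 16],
  [8.9, 5.4, 0, 0, 0, 0, 16],
  [8.9, 5.4, 0, 0, 0, 0, 16],
  [8.9, 5.4, 0, 0, 0, 0, 16],
  [8.9, 5.4, 0, 0, 0, 0, 16],
  [8.9, 5.4, 0, 0, 0, 0, 16],
])

```text
t: 4.27
ee_pos: [0.5348, -0.0333, 0.0724]
eef_rot: [0.965, 0.263, 0.0, -0.0]
force: [0.5, 0.4, -0.4]
opening: 0.161
gripper_force: 0.1
```

```bash
python3 - <<'E'
from w import *
look('wrist')
h=np.radians(31.5);u=np.array([np.sin(h),np.cos(h)])
legs([(*(np.array([0,65])-25.4*u).round(1),31.5,72.5)])
E
```

```text
t 4.27 tray [-39.9   0.4] z 72.4 head 31.6 tilt [ 0.  0. -1.] F [ 0.5  0.4 -0.4] op 0.161
blob [501. 222.] [ 47.2 -26.5] 2947.0
blob [321. 217.] [-26.8  21.9] 2889.5
blob [256.  22.] [ -5.3 107.8] 2725.0
-> (np.float64(-13.3), np.float64(43.3), 31.5, 72.5) d [42.4 24.8 -0.1] az 0.0
```

play_rows([
  [8.5, 5, 0, 0, 0, 0, 16],
  [8.5, 5, 0, 0, 0, 0, 16],
  [8.5, 5, 0, 0, 0, 0, 16],
  [8.5, 5, 0, 0, 0, 0, 16],
  [8.4, 4.8, 0, 0, 0, 0, 16],
  [2.4, -0.7, 0, 0, 0, 5.2, 16],
  [2.4, -0.5, 0, 0, 0, 5.2, 16],
  [2.4, -0.3, 0, 0, 0, 5.2, 16],
])

```text
t: 4.98
ee_pos: [0.5838, -0.0104, 0.0723]
eef_rot: [0.919, 0.394, -0.0, -0.0]
force: [-0.4, -0.3, 0.2]
opening: 0.158
gripper_force: 0.2
```

play_rows([
  [2.4, -0.2, 0, 0, 0, 5.3, 16],
  [2.4, -0.1, 0, 0, 0, 5.3, 16],
  [2.4, 0, 0, 0, 0, 5.3, 16],
  [0, 0, 0, 0, 0, 0, 16],
])

```text
t: 5.32
ee_pos: [0.5912, -0.0108, 0.0724]
eef_rot: [0.856, 0.517, 0.0, 0.0]
force: [-0.3, 0.5, -0.4]
opening: 0.163
gripper_force: 0.0
```

```bash
python3 - <<'E'
from w import *
look('wrist')
legs([(0,82,0,72.5)])
E
```

```text
t 5.32 tray [-0.7 46.7] z 72.4 head -0.1 tilt [ 0. -0. -1.] F [-0.3  0.5 -0.4] op 0.163
blob [327. 215.] [ 1.3 73.2] 2913.5
-> (0, 82, 0, 72.5) d [17.3 30.9  0.2] az 0.2
```

play_rows([
  [3.7, 6.2, 0, 0, 0, 0, 16],
  [3.5, 6.2, 0, 0, 0, 0, 16],
  [3.5, 6.2, 0, 0, 0, 0, 16],
  [3.4, 6.2, 0, 0, 0, 0, 16],
  [3.2, 6.1, 0, 0, 0, 0, 16],
  [0, 0, 0, 0, 0, 0, 16],
  [0, 0, 0, 0, 0, 0, 16],
  [0, 0, 0, 0, 0, 0, 16],
])

```text
t: 6.03
ee_pos: [0.6081, 0.0201, 0.0722]
eef_rot: [0.857, 0.515, -0.0, -0.0]
force: [-0.2, -0.0, 0.1]
opening: 0.163
gripper_force: 0.0
```

```bash
python3 - <<'E'
from w import *
look('wrist','w4.png')
E
```

```text
t 6.03 tray [-0.1 81.9] z 72.2 head 0.1 tilt [-0. -0. -1.] F [-0.2 -0.   0.1] op 0.163
```

View pics/w4.png

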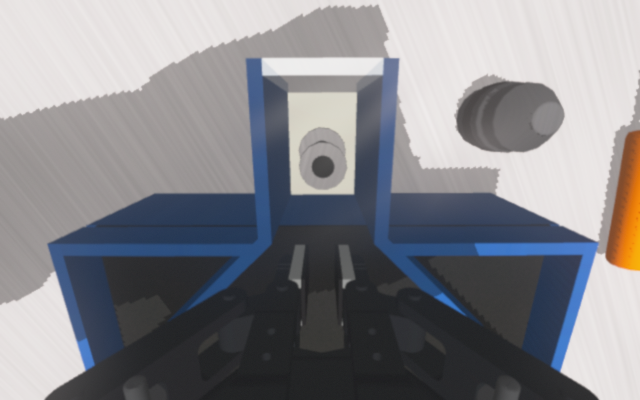

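A has dropped, resting on B at (322,165). Now C.

play_rows([
  [-4.7, -8.8, 20, 0, 0, 0, 16],
  [-0.7, -21, 20, 0, 0, 3.9, 16],
  [-0.7, -21, 0, 0, 0, 3.9, 16],
  [-0.7, -21, 0, 0, 0, 3.9, 16],
  [-0.7, -21, 0, 0, 0, 3.9, 16],
  [-0.7, -21, 0, 0, 0, 3.9, 16],
  [-0.7, -21, 0, 0, 0, 3.9, 16],
  [-0.7, -21, 0, 0, 0, 3.9, 16],
])

```text
t: 6.75
ee_pos: [0.5983, -0.1371, 0.1124]
eef_rot: [0.71, 0.704, -0.0, -0.0]
force: [-0.9, -0.9, -0.8]
opening: 0.158
gripper_force: 0.0
```

```bash
python3 - <<'E'
from w import *
look('wrist')
h=np.radians(-27.3);u=np.array([np.sin(h),np.cos(h)])
A=np.array([47.3,-26.8])
legs([(*(A-38*u).round(1),-27.3,72.5),(*(np.array([0,65])-25.4*u).round(1),-27.3,72.5),(0,65-25.4,0,72.5),(0,82,0,72.5)])
E
```

```text
t 6.75 tray [ 64.7 -61.6] z 112.4 head -27.4 tilt [-0.  0. -1.] F [-0.9 -0.9 -0.8] op 0.158
blob [323. 175.] [ 46.9 -26.8] 1980.5
-> (np.float64(64.7), np.float64(-60.6), -27.3, 72.5) d [  0.5   4.5 -39.9] az -0.2
-> (np.float64(11.6), np.float64(42.4), -27.3, 72.5) d [  1.3 115.9   0. ] az 0.0
-> (0, 39.6, 0, 72.5) d [-11.6   3.    0. ] az -27.3
-> (0, 82, 0, 72.5) d [19.9 37.5  0. ] az 0
```

play_rows([
  [0.5, 1, -20, 0, 0, 0, 16],
  [0, 0, -20, 0, 0, 0, 16],
  [0.1, 10.6, 0, 0, 0, 0, 16],
  [0.1, 10.6, 0, 0, 0, 0, 16],
  [0.1, 10.6, 0, 0, 0, 0, 16],
  [0.1, 10.6, 0, 0, 0, 0, 16],
  [0.1, 10.6, 0, 0, 0, 0, 16],
  [0.1, 10.6, 0, 0, 0, 0, 16],
])

```text
t: 7.47
ee_pos: [0.5997, -0.0698, 0.0725]
eef_rot: [0.711, 0.703, 0.0, 0.0]
force: [-0.2, -0.0, -0.1]
opening: 0.158
gripper_force: 0.1
```

```bash
python3 - <<'E'
from w import *
look('wrist')
legs([(11.6,42.4,-27.3,72.5)])
E
```

```text
t 7.47 tray [34.5 -1.5] z 72.5 head -27.2 tilt [ 0.  0. -1.] F [-0.2 -0.  -0.1] op 0.158
blob [321. 217.] [21.8 20.9] 2884.0
blob [377.  21.] [  3.6 106.6] 3135.0
-> (11.6, 42.4, -27.3, 72.5) d [ 0.4 47.7  0.1] az -0.0
```

play_rows([
  [0.1, 9.5, 0, 0, 0, 0, 16],
  [0.1, 9.5, 0, 0, 0, 0, 16],
  [0.1, 9.5, 0, 0, 0, 0, 16],
  [0.1, 9.5, 0, 0, 0, 0, 16],
  [0, 9.5, 0, 0, 0, 0, 16],
  [-1.5, 1.6, 0, 0, 0, -4.5, 16],
  [-1.4, 1.7, 0, 0, 0, -4.5, 16],
  [-1.3, 1.8, 0, 0, 0, -4.5, 16],
])

```text
t: 8.18
ee_pos: [0.5958, -0.0177, 0.0723]
eef_rot: [0.79, 0.613, 0.0, -0.0]
force: [-0.1, -0.1, 0.5]
opening: 0.161
gripper_force: 0.1
```

play_rows([
  [-1.3, 1.9, 0, 0, 0, -4.6, 16],
  [-1.2, 1.9, 0, 0, 0, -4.6, 16],
  [-1.1, 1.9, 0, 0, 0, -4.6, 16],
  [0, 0, 0, 0, 0, 0, 16],
])

```text
t: 8.52
ee_pos: [0.5921, -0.012, 0.0722]
eef_rot: [0.858, 0.514, -0.0, -0.0]
force: [-0.6, 0.0, 0.8]
opening: 0.161
gripper_force: 0.0
```

```bash
python3 - <<'E'
from w import *
look('wrist')
legs([(0,82.5,0,72.5)])
E
```

```text
t 8.52 tray [ 0.7 46.1] z 72.2 head 0.2 tilt [-0.  0. -1.] F [-0.6  0.   0.8] op 0.161
blob [317. 216.] [-1.9 72.3] 2904.0
-> (0, 82.5, 0, 72.5) d [16.3 32.8  0.2] az -0.0
```

play_rows([
  [3.1, 6.6, 0, 0, 0, 0, 16],
  [3.2, 6.6, 0, 0, 0, 0, 16],
  [3.3, 6.6, 0, 0, 0, 0, 16],
  [3.3, 6.5, 0, 0, 0, 0, 16],
  [3.4, 6.5, 0, 0, 0, 0, 16],
  [0, 0, 0, 0, 0, 0, 16],
  [0, 0, 0, 0, 0, 0, 16],
  [0, 0, 0, 0, 0, 0, 16],
])

```text
t: 9.23
ee_pos: [0.6085, 0.0199, 0.0722]
eef_rot: [0.857, 0.515, -0.0, -0.0]
force: [-0.0, -0.3, 0.1]
opening: 0.166
gripper_force: 0.0
```

play_rows([
  [-4.7, -8.8, 0, 0, 0, 0, 16],
  [-4.7, -8.8, 10, 0, 0, 0, 16],
  [0, 0, 25, 0, 0, 0, 16],
  [0, 0, 25, 0, 0, 0, 16],
  [0, 0, 25, 0, 0, 0, 16],
  [0, 0, 0, 0, 0, 0, 16],
  [0, 0, 0, 0, 0, 0, 16],
])

```text
t: 9.82
ee_pos: [0.5994, 0.0013, 0.1591]
eef_rot: [0.857, 0.515, 0.001, 0.001]
force: [0.0, 0.8, -0.8]
opening: 0.161
gripper_force: 0.0
```

```bash
python3 - <<'E'
from w import *
look('wrist')
a=optics.capture('wrist')['img'];b=optics.capture('scene')['img']
o=np.vstack([cv2.resize(a[:300],(480,225)),cv2.resize(b[100:350,100:420],(480,375))])
cv2.imwrite('pics/w5.png',o[:,:,::-1])
E
```

```text
t 9.82 tray [ 0.9 61.2] z 159.1 head 0.1 tilt [ 0.003 -0.001 -1.   ] F [ 0.   0.8 -0.8] op 0.161
```

View pics/w5.png

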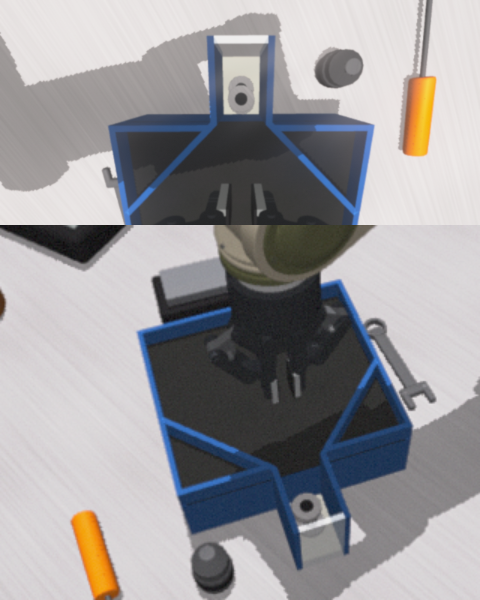

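The washers are stacked in the slot at (240,95), nothing is left on the tray floor, and the chuck, battery and spanner haven't moved. The arm is clear, so I'll hand in.

```bash
python3 -c "
from station import bot
print(bot.close_job())"
```

```text
the job is handed in; nothing more can be done
None
```

All three washers (B, then A, then C) were swept one at a time through the gate and dropped into the slot, the chuck, battery and spanner appear undisturbed in the final pictures, and the job was handed in at about 10 s.

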